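# Find the loose terminal bolt and hold its cap open

### The job

Make the small busbar board safe by flipping the red isolator handle over to OFF (away from you) before you touch any bolt or cap, then tap the three upright terminal bolts lightly on the side facing you until you find the loose one, which rocks over. Lift that bolt's orange hinged cap by its tongue to at least 45 degrees and finish while still holding it up with the gripper, so that a workmate can get a spanner onto the nut. Leave the caps of the tight bolts shut and the tools lying round the board where they are.

Things in the scene. Friction and masses are not known exactly. Their poses are not given: they have to be found in the camera images.
- busbar_board: Electrical busbar board fixed flat on the bench: grey plate 150 x 350 x 6 mm with a grey isolator and three red insulators side by side along y. Origin on the bench, 10 mm right of the plate's middle; x away from the robot, y to its left, z up; yaw within 0.2 rad. Isolator case 104 x 76 mm, 58 mm high, at x 0, y 128 mm; bolts 1, 2, 3 at x 10, y 35, -40, -115 mm.
- isolator (a joint): Red isolator handle: paddle 30 mm wide (board y), 13 mm thick, on a hinge along board y at board x 0, y 128, z 58 mm; 50 mm hinge to tip. 0 = ON, leaning 0.5 rad towards the robot; 1.0 = OFF, leaning 0.5 rad away from it. Over-centre snap: about 5 N at the paddle moves it; past 0.5 it springs on to the other stop and stays.
- isolator_tip (a point): Middle of the top end of the red handle (moves with it), 102 mm above the bench at either stop.
- bolt_1 (a joint): Lean of terminal bolt 1 (nearest the isolator) about board y, pivot 50 mm below its tip; 0 = upright (start), + = away from the robot. All look alike; one, not always the same, is loose: pushed along board x near its tip (under 1 N) it rocks to 0.24 rad (tip moves 12 mm) and stays leaning. A tight one gives under 0.06 rad. None rocks along board y.
- bolt_1_tip (a point): Top of terminal bolt 1: threaded steel, 12 mm in diameter, its top 100 mm above the bench when upright; it stands 24 mm proud of the orange cap through a slot (cap roof 76 mm above the bench).
- cap_1 (a joint): Orange cap over bolt 1: 72 x 46 mm, slotted to clear the bolt, hinged along board y, 37 mm behind the bolt and 74 mm above the bench. 0 = shut; grows as its front is lifted, stops at 1.3 rad. Its weight and a weak spring shut it when let go (under 2 N at the tongue).
- cap_1_tongue (a point): Grip point in cap 1's lifting tongue: a bar 12 mm wide (board y), 15 mm high, sticking out 48 mm from the cap's front towards the robot. The point lies 106 mm from the hinge, 15 mm from the tongue's free end, 67 mm above the bench when shut; only the plate is below. Pinched across its width, the tongue can turn between the fingertips as the cap lifts.
- bolt_2 (a joint): Lean of terminal bolt 2 (the middle one) about board y, pivot 50 mm below its tip; 0 = upright (start), + = away from the robot. All look alike; one, not always the same, is loose: pushed along board x near its tip (under 1 N) it rocks to 0.24 rad (tip moves 12 mm) and stays leaning. A tight one gives under 0.06 rad. None rocks along board y.
- bolt_2_tip (a point): Top of terminal bolt 2: threaded steel, 12 mm in diameter, its top 100 mm above the bench when upright; it stands 24 mm proud of the orange cap through a slot (cap roof 76 mm above the bench).
- cap_2 (a joint): Orange cap over bolt 2: 72 x 46 mm, slotted to clear the bolt, hinged along board y, 37 mm behind the bolt and 74 mm above the bench. 0 = shut; grows as its front is lifted, stops at 1.3 rad. Its weight and a weak spring shut it when let go (under 2 N at the tongue).
- cap_2_tongue (a point): Grip point in cap 2's lifting tongue: a bar 12 mm wide (board y), 15 mm high, sticking out 48 mm from the cap's front towards the robot. The point lies 106 mm from the hinge, 15 mm from the tongue's free end, 67 mm above the bench when shut; only the plate is below. Pinched across its width, the tongue can turn between the fingertips as the cap lifts.
- bolt_3 (a joint): Lean of terminal bolt 3 (farthest from the isolator) about board y, pivot 50 mm below its tip; 0 = upright (start), + = away from the robot. All look alike; one, not always the same, is loose: pushed along board x near its tip (under 1 N) it rocks to 0.24 rad (tip moves 12 mm) and stays leaning. A tight one gives under 0.06 rad. None rocks along board y.
- bolt_3_tip (a point): Top of terminal bolt 3: threaded steel, 12 mm in diameter, its top 100 mm above the bench when upright; it stands 24 mm proud of the orange cap through a slot (cap roof 76 mm above the bench).
- cap_3 (a joint): Orange cap over bolt 3: 72 x 46 mm, slotted to clear the bolt, hinged along board y, 37 mm behind the bolt and 74 mm above the bench. 0 = shut; grows as its front is lifted, stops at 1.3 rad. Its weight and a weak spring shut it when let go (under 2 N at the tongue).
- cap_3_tongue (a point): Grip point in cap 3's lifting tongue: a bar 12 mm wide (board y), 15 mm high, sticking out 48 mm from the cap's front towards the robot. The point lies 106 mm from the hinge, 15 mm from the tongue's free end, 67 mm above the bench when shut; only the plate is below. Pinched across its width, the tongue can turn between the fingertips as the cap lifts.
- spanner_17: Steel open-and-ring spanner 182 x 42 x 8 mm lying right of the board; leave it alone. Origin under its middle.
- tape_roll_b: Black roll of tape, 55 mm across, 19 mm high, lying right of the board; leave it alone. Origin under its middle.
- tape_measure: Yellow tape measure 36 x 80 x 62 mm standing left of the board by the vice; leave it alone. Origin under its middle.

How it is judged:
By the outcome, as a careful person would: the job done as asked, in the order asked, and still so for the second after the job is handed in, while the arm keeps its last pose, push and grip.
It also fails if it takes over 61 s, if anything falls off the work surface, if the arm or the gripper's body presses on something with over 40 N, if the wrist force passes 120 N, or if a joint passes its speed limit or range.

### The arm

A 6-joint arm with a two-finger parallel gripper is mounted at the origin on a cart in front of the work surface, level with it; the furniture and walls round the work are solid. World frame = base frame: x ahead of the robot, y to its left, z up, the work surface at z = 0. Lengths are in m, angles in degrees, forces in N, time in s.
With the tool pointing down it reaches from about 0.4 to 0.825 m from the base axis. Payload 7 kg.
Tool frame: the origin (TCP) lies midway between the tips of the shut fingers; the grasp point (between the pads) lies 19 mm behind it; z points along the fingers, y is the line along which they close (so a half turn about z gives the same grasp; the last joint's range is limited). The gripper opens to 88 mm and grips with 3 to 60 N. Pads are 19 mm wide; open, the fingers measure 130 mm over their backs; the gripper's body (78 mm by 193 mm) begins 47 mm behind the grasp point.
Start: joints at [-50.185, 20.546, 0.682, 0, -70.136, -16.507], TCP at [0.267, -0.62, 0.227] pointing down, gripper open.
Joint ranges: [-176.03, 176.03], [-82.01, 121.73], [-58.28, 71.71], [-173.87, 95.51], [-174.79, -0.11], [-173.66, 173.66]. Speed limits (degrees/s): [136.94, 136.94, 172.46, 180, 180, 180].

### API

Orientations are given as [roll, pitch, yaw] about the fixed x, y, z axes, in that order (R = Rz(yaw) Ry(pitch) Rx(roll)).
In Python, from plant import * gives the robot as it stands.
- The arm moves only by the tool move_arm, never from a script. Its argument "commands" is a list of rows, each a list of 7 numbers: the shift along the world's x, y, z in mm, then the turn, a rotation vector about the world's x, y, z in degrees, then the opening in per cent of the stroke, from 0 (shut) to 100 (fully open). In form: [[x, y, z, rx, ry, rz, fingers], ...]. A call has 1 to 20 rows; each row shifts and turns the commanded pose from where the row before left it; what a row does not reach is not made up. A row lasts 1/10 s, in which the tool goes at most 50 mm and 8.59 degrees, less where a joint would pass 70% of its speed; a pose out of reach is approached as far as the arm can. A call with a gripper value outside its range is refused whole. The fingers move at their own pace and stop on an object; "squeeze" is the grip in N (left out, the last holds). Time passes only in rows, so rows that do not move let the fingers close. It gives the time, the measured TCP pose, the force and the opening at its end, in the units of the state.
- get_state(): the state, without advancing time (a new reading comes with each control period).
- capture(name): name is "scene" or "top"; returns a dict with "frame" (420x560x3 uint8, blue, green, red), "camera_matrix" (3x3 intrinsics, pixels), "dist_coeffs" ([k1, k2, p1, p2, k3] as OpenCV has them; the pictures are not rectified), "world_to_cam" (4x4, takes a point from world to camera coordinates). Camera axes: x right, y up, looking along -z (the intrinsics and any distortion apply to the point x, -y, -z); pixel columns grow to the right and rows downward; lengths in m; the calibration is good to about 2 mm. A picture is of the moment at which its call begins. There is no depth.
- close_job(): hands the job in, once; it reports no verdict.
The state is a dict: "time_s": time; "joints": joint angles; "qd": joint speeds; "joint_torque": joint torques, N m; "tcp_pos": TCP position; "eef_rot": TCP orientation; "contact_force": force on the tool from outside, world axes, zero at the start; "moment": the same for the moment, N m; "gripper_width": finger opening in m.
Only numpy, scipy, OpenCV 4.12 (cv2) and the standard library are available. Lean on these libraries where they do the work, as an engineer would, in place of code of your own. Each camera call takes 0.05 s, during which the arm holds its last target. There are 200 camera calls.

## Working session

There is one attempt and no reset: what is moved stays moved. The work goes in short steps, Python scripts to look and compute and a tool call to move; the robot and the scene stay as the last step left them, time stands still between calls to the robot, and variables do not carry over. Pictures are saved under pics/ and viewed, on a budget of 10 in all, crops included, one or two more only if the job needs it, and the job is handed in when it is done.

Besides the shell and the picture viewer there is one more tool, called after "Emit:" as name([rows], argument=value, ...), one row to a line, values as JSON. move_arm: Moves the arm, as the interface text tells. Its arguments: {"type":"object","properties":{"commands":{"type":"array"},"squeeze":{"type":"number"}},"required":["commands"]}

```bash
ls; mkdir -p pics; cat > h.py <<'E'
from plant import *
import numpy as np, cv2
def ray(c,uv):
    p=cv2.undistortPoints(np.array([[uv]],float),np.array(c["camera_matrix"]),np.array(c["dist_coeffs"]))[0,0]
    T=np.array(c["world_to_cam"]);R=T[:3,:3];t=T[:3,3]
    return -R.T@t, R.T@np.array([p[0],-p[1],-1.])
def onz(c,uv,z):
    o,d=ray(c,uv); return o+d*(z-o[2])/d[2]
def proj(c,P):
    T=np.array(c["world_to_cam"]);q=T[:3,:3]@np.array(P,float)+T[:3,3]
    return cv2.projectPoints(np.array([[q[0],-q[1],-q[2]]]),np.zeros(3),np.zeros(3),np.array(c["camera_matrix"]),np.array(c["dist_coeffs"]))[0][0,0]
def tri(c1,u1,c2,u2):
    o1,d1=ray(c1,u1);o2,d2=ray(c2,u2)
    s=np.linalg.lstsq(np.c_[d1,-d2],o2-o1,rcond=None)[0]
    a=o1+s[0]*d1;b=o2+s[1]*d2
    return (a+b)/2,np.linalg.norm(a-b)
E
python3 - <<'E'
from h import *
import pickle
print(get_state())
cs={n:capture(n) for n in("scene","top")}
pickle.dump(cs,open("c0.pkl","wb"))
for n,c in cs.items():
    cv2.imwrite(f"pics/{n}0.png",c["frame"]); o,_=ray(c,(280,210)); print(n,o,onz(c,(280,210),0))
    h=cv2.cvtColor(c["frame"],cv2.COLOR_BGR2HSV)
    for nm,lo,hi in(("orange",(8,130,120),(20,255,255)),("redA",(0,150,80),(6,255,255)),("redB",(172,150,80),(180,255,255))):
        m=cv2.inRange(h,lo,hi);k,l,s,ce=cv2.connectedComponentsWithStats(m)
        print(nm,[(s[i].tolist(),ce[i].round(1).tolist()) for i in range(1,k) if s[i,4]>60])
E
```

```text
pics
{'time_s': 0.0, 'joints': array([-5.01849507e+01,  2.05905914e+01,  6.31276793e-01, -2.09025758e-02,
       -7.01359568e+01, -1.65064556e+01]), 'qd': array([-0.03537319,  0.02964304, -0.07525515, -0.05609234,  0.01339133,
       -0.0812216 ]), 'joint_torque': array([ 1.42088484e-03, -5.82714593e+01,  2.93060911e+01,  6.99731067e+00,
        6.72025941e-03, -2.31981066e-04]), 'tcp_pos': array([ 0.26684979, -0.61945119,  0.22561079]), 'eef_rot': array([ 1.79903072e+02, -8.23180878e-03, -1.56698518e+02]), 'contact_force': array([0.05247816, 1.01751703, 0.43091132]), 'moment': array([-0.00294941,  0.03359336,  0.00943195]), 'gripper_width': 0.08794787740437306}
scene [ 1.07171162 -0.54386507  1.2531736 ] [ 0.44474254 -0.01578512  0.        ]
orange [([337, 137, 16, 15, 91], [343.3, 144.5]), ([287, 196, 34, 28, 388], [306.4, 208.9]), ([257, 209, 49, 42, 745], [283.2, 230.7])]
redA [([201, 291, 144, 129, 8777], [272.6, 357.4]), ([203, 313, 23, 18, 132], [214.0, 321.2])]
redB []
top [ 0.27361749 -0.02933419  1.66115134] [ 0.54349748 -0.0423407   0.        ]
orange [([240, 184, 79, 53, 1512], [281.3, 205.8])]
redA [([329, 79, 116, 66, 6662], [386.3, 110.9]), ([393, 174, 24, 7, 121], [404.8, 177.0])]
redB []
```

View pics/scene0.png

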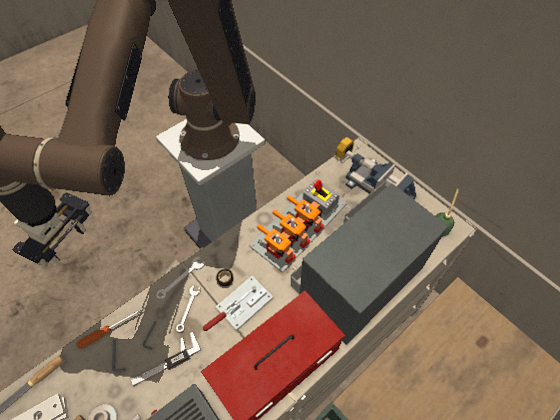

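View pics/top0.png

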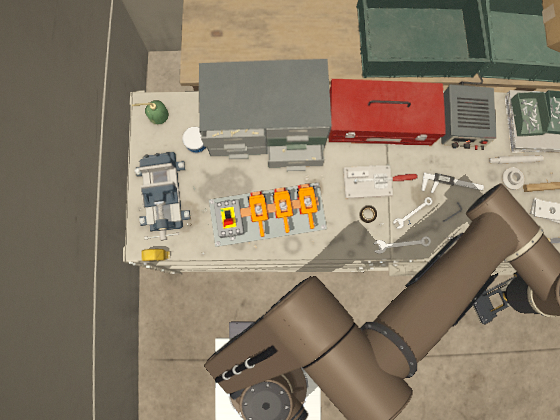

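The scene view shows the isolator handle near (320,186) and the caps near (306,209), (292,224) and (278,238). The top view shows the isolator at (229,216) and the caps at (258,207), (283,205) and (307,202). Next I'll segment the plate and tongues in enlarged crops.

```bash
python3 - <<'E'
from h import *
import pickle
cs=pickle.load(open("c0.pkl","rb"))
a=cv2.resize(cs["top"]["frame"][170:260,200:340],None,fx=5.5,fy=5.5,interpolation=cv2.INTER_CUBIC)[:,:770]
b=cv2.resize(cs["scene"]["frame"][170:275,240:350],None,fx=5.5,fy=5.5,interpolation=cv2.INTER_CUBIC)
cv2.imwrite("pics/topz.png",a);cv2.imwrite("pics/scz.png",b)
c=cs["top"];h=cv2.cvtColor(c["frame"],cv2.COLOR_BGR2HSV)
# yellow, red
for n,lo,hi in(("yel",(22,150,120),(34,255,255)),("red",(0,170,60),(6,255,255)),("or",(9,170,120),(20,255,255))):
  for k in cs:
    f=cs[k]["frame"];m=cv2.inRange(cv2.cvtColor(f,cv2.COLOR_BGR2HSV),lo,hi)
    q,l,s,ce=cv2.connectedComponentsWithStats(m)
    print(k,n,[(s[i].tolist(),ce[i].round(1).tolist()) for i in range(1,q) if s[i,4]>12 and 150<ce[i][1]<270 and 200<ce[i][0]<350])
E
```

```text
scene yel [([311, 188, 21, 13, 92], [321.8, 194.0])]
top yel [([221, 207, 15, 22, 147], [228.4, 216.1])]
scene red [([314, 180, 8, 11, 52], [317.8, 184.7]), ([314, 224, 10, 9, 34], [318.4, 228.0]), ([288, 235, 8, 8, 20], [292.0, 237.9]), ([300, 239, 10, 9, 38], [304.3, 243.2]), ([266, 243, 15, 16, 48], [273.0, 251.6]), ([285, 254, 10, 9, 40], [289.8, 258.4])]
top red [([224, 218, 9, 8, 51], [227.9, 221.4])]
scene or [([287, 196, 34, 24, 304], [304.9, 208.9]), ([273, 210, 33, 25, 322], [290.8, 223.4]), ([258, 225, 33, 26, 332], [275.7, 238.9])]
top or [([298, 187, 19, 42, 374], [307.7, 202.4]), ([273, 191, 20, 42, 369], [283.1, 206.3]), ([249, 194, 19, 43, 360], [258.3, 209.9])]
```

View pics/topz.png

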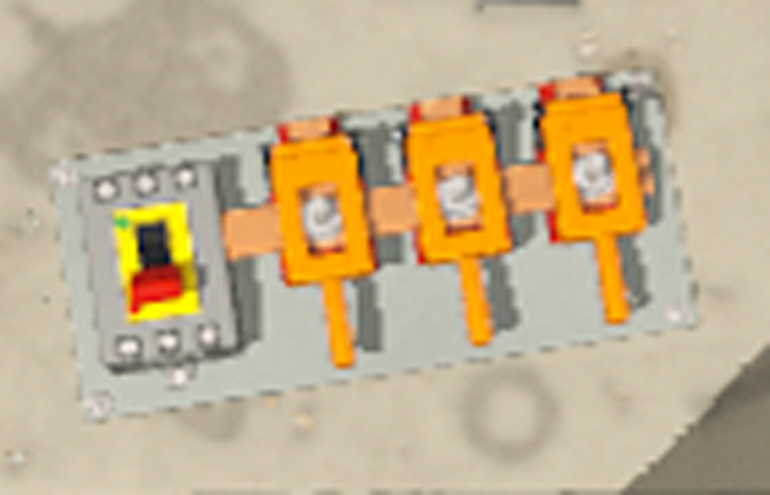

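View pics/scz.png

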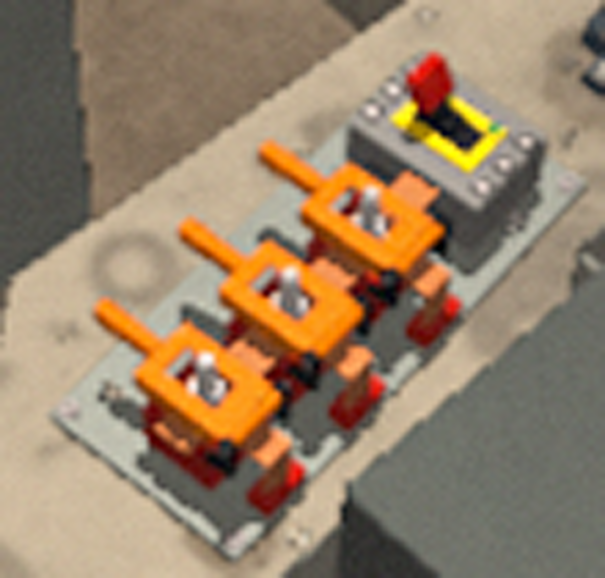

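The top crop shows the bolt tips at crop pixels (322,218), (460,197) and (594,173), and the tongue ends at (343,362), (480,340) and (617,318). It also shows the plate corners. The scene crop shows the bolt tips at (371,190), (290,272) and (206,357), and the red tip at (432,62).

```bash
cat > m.py <<'E'
from h import *
import pickle
cs=pickle.load(open("c0.pkl","rb"));t=cs["top"];s=cs["scene"]
T=lambda a,b:((a+.5)/5.5-.5+200,(b+.5)/5.5-.5+170)
S=lambda a,b:((a+.5)/5.5-.5+240,(b+.5)/5.5-.5+170)
B=np.array([[.01,.035],[.01,-.04],[.01,-.115]])
W=[]
for a,b in zip([(322,217),(460,196),(594,172)],[(371,190),(290,272),(206,357)]):
    p,e=tri(t,T(*a),s,S(*b));print("bolt",p.round(4),round(e,4),onz(t,T(*a),.1).round(4),onz(s,S(*b),.1).round(4));W.append(p)
for a,b in zip([(343,362),(480,340),(617,318)],[(266,150),(184,227),(100,307)]):
    print("tongue end",onz(t,T(*a),.0725).round(4),onz(s,S(*b),.0725).round(4))
C=[onz(t,T(*a),.006) for a in[(52,160),(648,72),(697,322),(88,420)]]
m=np.mean(C,0);print("corners",np.round(C,4).tolist(),"mid",m.round(4),[np.linalg.norm(C[i]-C[i-1]).round(4) for i in range(4)])
y=np.array(C[0])-C[1]+C[3]-C[2];print("yaw corners",np.degrees(np.arctan2(-y[0],y[1])))
W=np.array(W)[:,:2];d=W[0]-W[2];print("yaw bolts",np.degrees(np.arctan2(-d[0],d[1])))
E
python3 m.py; python3 - <<'E'
import sys;sys.path.insert(0,'.')
E
```

```text
bolt [0.5324 0.0242 0.0958] 0.0036 [0.5307 0.0226 0.1   ] [0.5353 0.0237 0.1   ]
bolt [ 0.5433 -0.0499  0.0946] 0.0034 [ 0.5414 -0.0512  0.1   ] [ 0.5467 -0.0507  0.1   ]
bolt [ 0.5551 -0.1229  0.0945] 0.0012 [ 0.5538 -0.123   0.1   ] [ 0.5579 -0.1244  0.1   ]
tongue end [0.4559 0.0125 0.0725] [0.4584 0.0085 0.0725]
tongue end [ 0.4672 -0.0615  0.0725] [ 0.4685 -0.0659  0.0725]
tongue end [ 0.4785 -0.1357  0.0725] [ 0.479  -0.1394  0.0725]
corners [[0.5804, 0.1794, 0.006], [0.6284, -0.1606, 0.006], [0.4843, -0.1852, 0.006], [0.4319, 0.1575, 0.006]] mid [ 0.5312 -0.0022  0.006 ] [np.float64(0.1501), np.float64(0.3434), np.float64(0.1461), np.float64(0.3467)]
yaw corners 8.369715871614353
yaw bolts 8.765563746972974
```

Emit:
move_arm([
  [11,45,0,0,0,-1,0],
  [11,45,0,0,0,-1,0],
  [11,45,0,0,0,-1,0],
  [11,45,0,0,0,-1,0],
  [11,45,0,0,0,-1,0],
  [11,45,0,0,0,-1,0],
  [11,45,0,0,0,-1,0],
  [11,45,0,0,0,-1,0],
  [11,45,0,0,0,-1,0],
  [11,45,0,0,0,-1,0],
  [11,45,0,0,0,-1,0],
  [11,45,0,0,0,-1,0],
  [11,45,0,0,0,-1,0],
  [11,45,0,0,0,-1,0],
  [11,45,0,0,0,-0.7,0],
  [11,45,0,0,0,0,0],
  [0,0,0,0,0,0,0],
])

```text
time_s: 1.8
tcp_pos: [0.4441, 0.1043, 0.2262]
eef_rot: [180.0, 0.0, -171.2]
contact_force: [0.2, -0.4, -0.0]
gripper_width: 0.0001
```

Emit:
move_arm([
  [0,0,-35,0,0,0,0],
  [0,0,-35,0,0,0,0],
  [0,0,-35,0,0,0,0],
  [0,0,-35,0,0,0,0],
  [0,0,0,0,0,0,0],
])

```text
time_s: 2.3
tcp_pos: [0.44, 0.0979, 0.0828]
eef_rot: [-179.8, -0.4, -171.5]
contact_force: [-0.3, 0.1, -0.2]
gripper_width: 0.0006
```

```bash
cat > snap.py <<'E'
from h import *
import sys,pickle
n=sys.argv[1];a=[]
cs={k:capture(k) for k in("scene","top")};pickle.dump(cs,open(n+".pkl","wb"))
o=np.array([.531,-.0121]);th=np.radians(8.6);R=np.array([[np.cos(th),-np.sin(th)],[np.sin(th),np.cos(th)]])
for k,(r0,r1,c0,c1) in(("scene",(160,270,245,345)),("top",(165,260,205,330))):
    f=cs[k]["frame"][r0:r1,c0:c1];a.append(cv2.resize(f,(390,int(390*f.shape[0]/f.shape[1])),interpolation=cv2.INTER_CUBIC))
H=max(i.shape[0] for i in a)
cv2.imwrite(f"pics/{n}.png",np.hstack([cv2.copyMakeBorder(i,0,H-i.shape[0],0,0,cv2.BORDER_CONSTANT) for i in a]))
s=get_state();p=s["tcp_pos"];print(p.round(4),"board",(R.T@(p[:2]-o)).round(4),s["contact_force"].round(2),s["eef_rot"].round(1),s["time_s"])
E
python3 snap.py a1
```

```text
[0.443  0.0997 0.0869] board [-0.0703  0.1237] [0.29 0.21 1.54] [-1.799e+02 -1.000e-01 -1.714e+02] 2.4
```

View pics/a1.png

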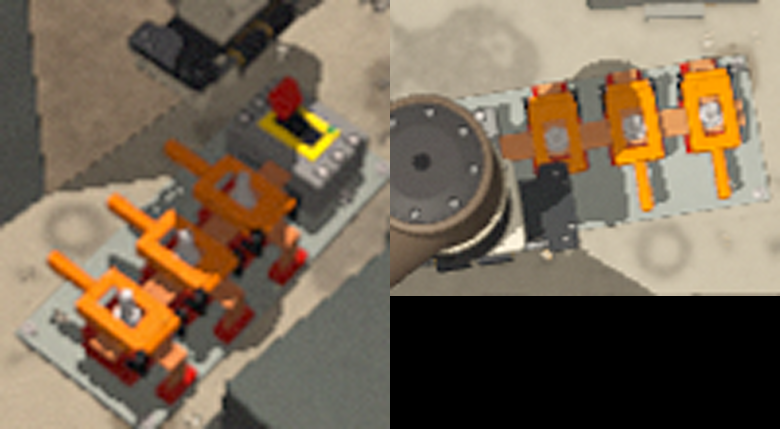

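The picture shows the shut gripper in front of the red handle, at (285,95) in the left panel. Next I'll push along board x.

Emit:
move_arm([
  [8,2,0,0,0,0,0],
  [8,2,0,0,0,0,0],
  [8,2,0,0,0,0,0],
  [8,2,0,0,0,0,0],
  [8,1,0,0,0,0,0],
  [8,1,0,0,0,0,0],
  [8,1,0,0,0,0,0],
  [8,1,0,0,0,0,0],
])

```text
time_s: 3.2
tcp_pos: [0.5083, 0.1124, 0.0867]
eef_rot: [180.0, 0.0, -171.4]
contact_force: [0.5, 0.9, -0.5]
gripper_width: 0.0007
```

Emit:
move_arm([
  [3,0,0,0,0,0,0],
  [0,0,0,0,0,0,0],
])

```text
time_s: 3.4
tcp_pos: [0.5104, 0.1121, 0.0864]
eef_rot: [-180.0, -0.0, -171.4]
contact_force: [-0.3, 0.1, -0.0]
gripper_width: 0.0006
```

```bash
python3 snap.py a2
```

```text
[0.5099 0.112  0.0864] board [-0.0023  0.1258] [-1.05  0.07 -0.79] [-180.    -0.  -171.4] 3.5
```

View pics/a2.png

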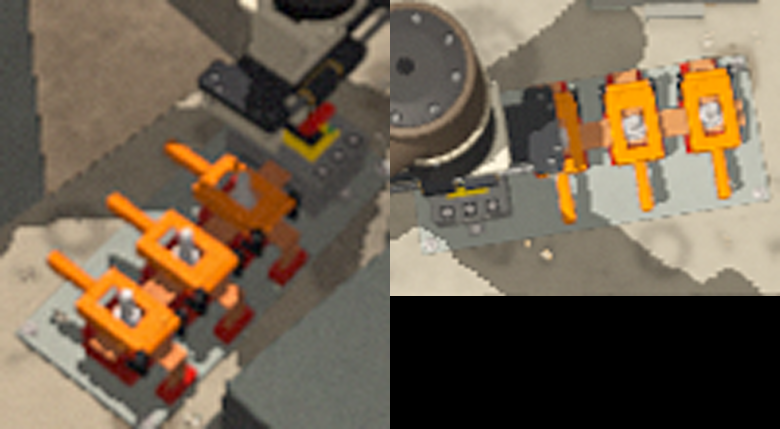

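Left panel: the red handle at (318,120) now leans away, and there is no contact force. Next I'll back off and go to bolt 1.

Emit:
move_arm([
  [-10,-2,0,0,0,0,0],
  [-10,-2,10,0,0,0,0],
  [0,0,20,0,0,0,0],
  [0,0,20,0,0,0,0],
  [3,-22,0,0,0,0,0],
  [3,-22,0,0,0,0,0],
  [5,-22,0,0,0,0,0],
  [5,-22,0,0,0,0,0],
  [0,0,-12,0,0,0,0],
  [0,0,-12,0,0,0,0],
  [0,0,-12,0,0,0,0],
  [0,0,-10,0,0,0,0],
  [0,0,0,0,0,0,0],
  [0,0,0,0,0,0,0],
])

```text
time_s: 4.9
tcp_pos: [0.5059, 0.0204, 0.0902]
eef_rot: [-180.0, -0.1, -171.3]
contact_force: [0.5, 0.4, 0.1]
gripper_width: 0.0003
```

```bash
python3 snap.py b1
```

```text
[0.5063 0.0204 0.0908] board [-0.0195  0.0358] [ 0.13 -0.31  0.56] [-180.     0.  -171.4] 5.0
```

View pics/b1.png

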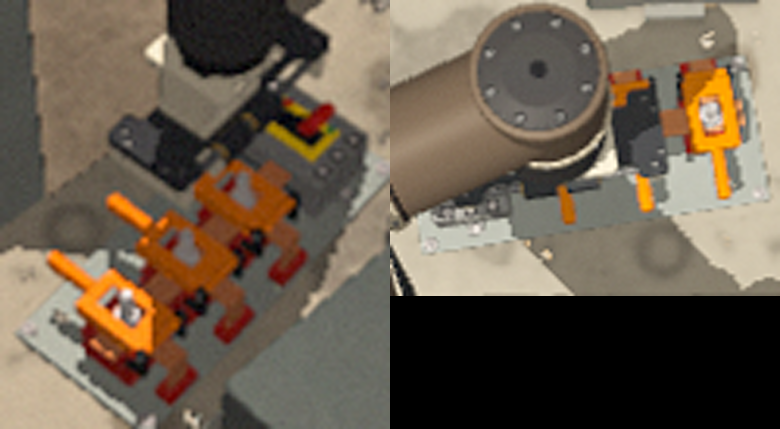

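The handle at (318,118) stays leaning away after the retreat, so the isolator is OFF. The gripper is in front of bolt 1, so I'll tap it in small steps.

Emit:
move_arm([
  [3,0.4,0,0,0,0,0],
  [3,0.5,0,0,0,0,0],
  [2,0.3,0,0,0,0,0],
  [2,0.3,0,0,0,0,0],
  [0,0,0,0,0,0,0],
])

```text
time_s: 5.5
tcp_pos: [0.5164, 0.0216, 0.0906]
eef_rot: [180.0, 0.0, -171.4]
contact_force: [0.3, -0.3, -0.4]
gripper_width: 0.0004
```

Emit:
move_arm([
  [1,0.1,0,0,0,0,0],
  [1,0.2,0,0,0,0,0],
  [0,0,0,0,0,0,0],
])

```text
time_s: 5.8
tcp_pos: [0.5181, 0.0219, 0.0906]
eef_rot: [-180.0, 0.0, -171.4]
contact_force: [0.0, -0.1, -0.4]
gripper_width: 0.0002
```

Emit:
move_arm([
  [1,0.1,0,0,0,0,0],
  [1,0.2,0,0,0,0,0],
  [0,0,0,0,0,0,0],
])

```text
time_s: 6.1
tcp_pos: [0.52, 0.0222, 0.0905]
eef_rot: [-180.0, -0.0, -171.4]
contact_force: [-0.6, -0.0, -0.3]
gripper_width: 0.0005
```

Emit:
move_arm([
  [1,0.1,0,0,0,0,0],
  [1,0.2,0,0,0,0,0],
  [0,0,0,0,0,0,0],
])

```text
time_s: 6.4
tcp_pos: [0.5212, 0.0222, 0.0903]
eef_rot: [-180.0, -0.1, -171.4]
contact_force: [-4.4, -0.1, 2.6]
gripper_width: 0.0005
```

Bolt 1 gave 4.4 N within about 1 mm, so it is tight. On to bolt 2.

Emit:
move_arm([
  [-5,-0.7,0,0,0,0,0],
  [-7,-1,0,0,0,0,0],
  [0,0,15,0,0,0,0],
  [0,0,15,0,0,0,0],
  [3,-18.5,0,0,0,0,0],
  [3,-18.5,0,0,0,0,0],
  [3,-18.5,0,0,0,0,0],
  [2,-18.5,0,0,0,0,0],
  [0,0,-15,0,0,0,0],
  [0,0,-15,0,0,0,0],
  [0,0,0,0,0,0,0],
  [3,0.4,0,0,0,0,0],
  [3,0.5,0,0,0,0,0],
  [2,0.3,0,0,0,0,0],
  [0,0,0,0,0,0,0],
])

```text
time_s: 7.9
tcp_pos: [0.5298, -0.0518, 0.0911]
eef_rot: [180.0, 0.1, -171.4]
contact_force: [-0.6, 0.7, -0.7]
gripper_width: 0.0004
```

Emit:
move_arm([
  [1,0.1,0,0,0,0,0],
  [1,0.2,0,0,0,0,0],
  [0,0,0,0,0,0,0],
])

```text
time_s: 8.2
tcp_pos: [0.531, -0.0517, 0.0906]
eef_rot: [-180.0, -0.0, -171.4]
contact_force: [-0.3, -0.7, 0.7]
gripper_width: 0.0
```

Emit:
move_arm([
  [1,0.1,0,0,0,0,0],
  [1,0.2,0,0,0,0,0],
  [0,0,0,0,0,0,0],
])

```text
time_s: 8.5
tcp_pos: [0.5322, -0.0517, 0.0903]
eef_rot: [-180.0, -0.1, -171.4]
contact_force: [-3.7, 0.0, 2.7]
gripper_width: 0.0002
```

Emit:
move_arm([
  [1,0.1,0,0,0,0,0],
  [1,0.2,0,0,0,0,0],
  [0,0,0,0,0,0,0],
])

```text
time_s: 8.8
tcp_pos: [0.5327, -0.0517, 0.0902]
eef_rot: [-180.0, -0.3, -171.4]
contact_force: [-9.6, -0.9, 7.0]
gripper_width: 0.0002
```

Bolt 2 is tight too: the force rose to 9.6 N. Now tap bolt 3 to confirm it is the loose one.

Emit:
move_arm([
  [-6,-0.9,0,0,0,0,0],
  [-8,-1.2,0,0,0,0,0],
  [0,0,15,0,0,0,0],
  [0,0,15,0,0,0,0],
  [3,-18.5,0,0,0,0,0],
  [3,-18.5,0,0,0,0,0],
  [3,-18.5,0,0,0,0,0],
  [2,-18.5,0,0,0,0,0],
  [0,0,-15,0,0,0,0],
  [0,0,-15,0,0,0,0],
  [0,0,0,0,0,0,0],
  [3,0.4,0,0,0,0,0],
  [3,0.5,0,0,0,0,0],
  [2,0.3,0,0,0,0,0],
  [0,0,0,0,0,0,0],
])

```text
time_s: 10.3
tcp_pos: [0.5408, -0.1258, 0.0911]
eef_rot: [-180.0, 0.1, -171.4]
contact_force: [-0.4, 0.2, 0.1]
gripper_width: 0.0006
```

Emit:
move_arm([
  [1,0.1,0,0,0,0,0],
  [1,0.2,0,0,0,0,0],
  [1,0.1,0,0,0,0,0],
  [1,0.2,0,0,0,0,0],
  [0,0,0,0,0,0,0],
])

```text
time_s: 10.8
tcp_pos: [0.5442, -0.1254, 0.0906]
eef_rot: [-180.0, 0.0, -171.4]
contact_force: [-0.4, -0.8, -0.1]
gripper_width: 0.0006
```

Emit:
move_arm([
  [1,0.1,0,0,0,0,0],
  [1,0.2,0,0,0,0,0],
  [0,0,0,0,0,0,0],
])

```text
time_s: 11.1
tcp_pos: [0.5462, -0.1251, 0.0906]
eef_rot: [-180.0, 0.0, -171.4]
contact_force: [-0.1, -0.4, 0.9]
gripper_width: 0.0005
```

Emit:
move_arm([
  [1,0.1,0,0,0,0,0],
  [1,0.2,0,0,0,0,0],
  [1,0.1,0,0,0,0,0],
  [1,0.2,0,0,0,0,0],
  [0,0,0,0,0,0,0],
])

```text
time_s: 11.6
tcp_pos: [0.5502, -0.1245, 0.0905]
eef_rot: [-180.0, -0.0, -171.4]
contact_force: [-0.4, 0.1, 0.1]
gripper_width: 0.0004
```

Emit:
move_arm([
  [-8,-1.2,0,0,0,0,0],
  [-10,-1.5,0,0,0,0,0],
  [-10,-1.5,15,0,0,0,0],
  [-20,-3,20,0,0,0,0],
  [-20,-3,20,0,0,0,0],
  [-22,-3,20,0,0,0,0],
  [0,0,0,0,0,0,0],
])

```text
time_s: 12.3
tcp_pos: [0.4585, -0.1381, 0.1682]
eef_rot: [-180.0, 0.2, -171.4]
contact_force: [0.9, 0.7, 0.8]
gripper_width: 0.0004
```

```bash
python3 snap.py d1
```

```text
[ 0.4597 -0.1377  0.1662] board [-0.0893 -0.1135] [0.13 0.09 0.28] [ 1.800e+02  1.000e-01 -1.714e+02] 12.4
```

View pics/d1.png

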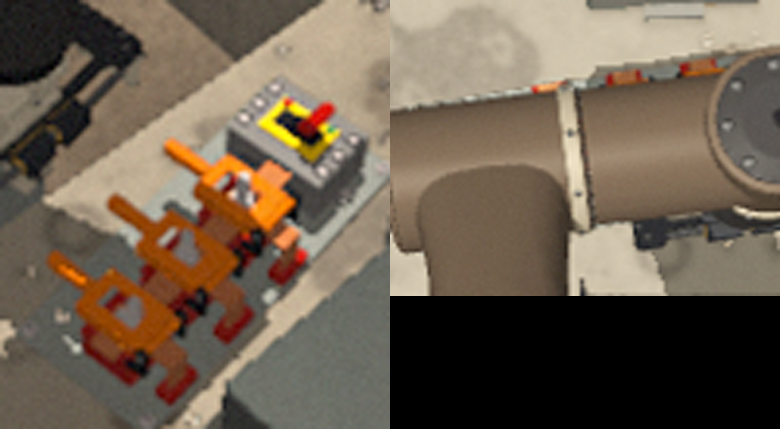

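Left panel: bolt 3 is displaced away from the robot (its tip moved from about (125,308) to (132,312)), and it gave no force over 8 mm of push. Bolt 3 is therefore the loose one, the isolator stays OFF, and all caps are shut. Now I'll grip tongue 3.

Emit:
move_arm([
  [16,1,0,0,0,0,45],
  [16,2,0,0,0,0,45],
  [0,0,0,0,0,0,45],
  [0,0,0,0,0,0,45],
  [0,0,-15,0,0,0,45],
  [0,0,-15,0,0,0,45],
  [0,0,-10,0,0,0,45],
  [0,0,0,0,0,0,45],
])

```text
time_s: 13.2
tcp_pos: [0.491, -0.1347, 0.1239]
eef_rot: [180.0, -0.2, -171.4]
contact_force: [0.5, 0.5, -0.2]
gripper_width: 0.0391
```

```bash
python3 snap.py e1
```

```text
[ 0.4922 -0.1348  0.1256] board [-0.0567 -0.1155] [-0.63 -0.53  0.75] [-180.    -0.  -171.4] 13.3
```

View pics/e1.png

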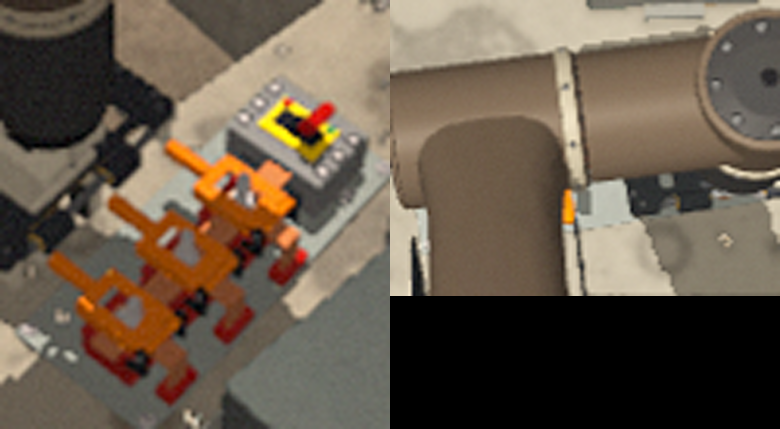

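The gripper stands open above tongue 3, with no contact. I'll descend, then close.

Emit:
move_arm([
  [0,0,-15,0,0,0,45],
  [0,0,-15,0,0,0,45],
  [0,0,-15,0,0,0,45],
  [0,0,-15,0,0,0,45],
  [0,0,-15,0,0,0,45],
  [0,0,0,0,0,0,45],
  [0,0,0,0,0,0,45],
], squeeze=15)

```text
time_s: 14.0
tcp_pos: [0.4925, -0.1347, 0.0512]
eef_rot: [-180.0, 0.0, -171.4]
contact_force: [-0.5, -0.3, 0.3]
gripper_width: 0.0393
```

Emit:
move_arm([
  [0,0,0,0,0,0,0],
  [0,0,0,0,0,0,0],
  [0,0,0,0,0,0,0],
  [0,0,0,0,0,0,0],
  [0,0,0,0,0,0,0],
  [0,0,0,0,0,0,0],
], squeeze=15)

```text
time_s: 14.6
tcp_pos: [0.4922, -0.1348, 0.0507]
eef_rot: [-180.0, 0.0, -171.4]
contact_force: [0.6, -1.9, 1.0]
gripper_width: 0.0119
```

The tongue is gripped, at 11.9 mm opening. Next I'll lift along the hinge arc (radius about 104 mm).

Emit:
move_arm([
  [0,0,9,0,0,0,0],
  [0.8,0.1,9,0,0,0,0],
  [1.6,0.2,8.9,0,0,0,0],
  [2.4,0.4,8.8,0,0,0,0],
  [3.1,0.5,8.5,0,0,0,0],
  [3.8,0.6,8.1,0,0,0,0],
  [0,0,0,0,0,0,0],
])

```text
time_s: 15.3
tcp_pos: [0.5035, -0.1331, 0.104]
eef_rot: [-180.0, -0.0, -171.4]
contact_force: [-5.7, -4.1, 4.5]
gripper_width: 0.0122
```

Emit:
move_arm([
  [4.4,0.7,7.9,0,0,0,0],
  [5.1,0.8,7.4,0,0,0,0],
  [5.8,0.9,6.9,0,0,0,0],
  [0,0,0,0,0,0,0],
])

```text
time_s: 15.7
tcp_pos: [0.5196, -0.1307, 0.1262]
eef_rot: [-180.0, 0.0, -171.4]
contact_force: [-5.2, -3.9, 5.6]
gripper_width: 0.0119
```

Emit:
move_arm([
  [6.3,1,6.4,0,0,0,0],
  [6.8,1,5.8,0,0,0,0],
  [7.3,1.1,5.2,0,0,0,0],
  [0,0,0,0,0,0,0],
  [0,0,0,0,0,0,0],
])

```text
time_s: 16.2
tcp_pos: [0.5403, -0.1276, 0.1432]
eef_rot: [-180.0, 0.1, -171.4]
contact_force: [-1.6, -3.9, 4.9]
gripper_width: 0.0118
```

```bash
python3 snap.py f1; python3 - <<'E'
from h import *
print(get_state()["gripper_width"])
E
```

```text
[ 0.5403 -0.1276  0.1432] board [-0.0081 -0.1156] [-1.42 -4.73  4.14] [-1.800e+02  1.000e-01 -1.714e+02] 16.3
0.011934564473683735
```

View pics/f1.png

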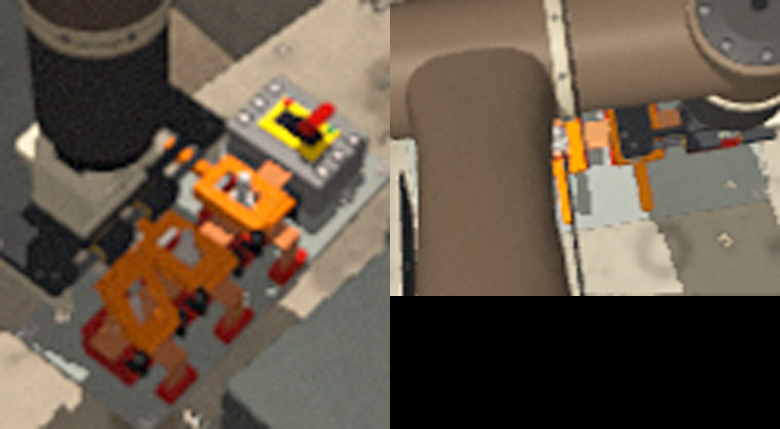

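Cap 3 is tilted up, with its tongue held in the gripper. Caps 1 and 2 are shut and the isolator is OFF. The grip point's position gives a cap angle of about 58–60° at radius 104 mm, which agrees with the given geometry. I'll hand in.

```bash
python3 -c "
from h import *
s=get_state();print(s['time_s'],s['contact_force'].round(1),s['gripper_width'],s['tcp_pos']);print(close_job())"
```

```text
16.3 [-1.4 -4.7  4.1] 0.011934564473683735 [ 0.54025068 -0.12756558  0.14319451]
the job is handed in; nothing more can be done
None
```

I flipped the isolator to OFF first, and the picture after backing off showed the handle still leaning away. I then tapped the three bolts: bolt 1 (4.4 N) and bolt 2 (9.6 N) held firm. Bolt 3 gave no measurable force over about 8 mm, so it is the loose one. I gripped cap 3's tongue, lifted the cap and handed in at 16.3 s while still holding it.

**Last checks:**
- **Cap 3:** its angle is about 58–60°, worked out from the gripper's position. The grip opening was 11.9 mm on the 12 mm tongue, and the wrist force was about 6 N.
- **Isolator and other caps:** the last picture shows the isolator OFF and caps 1 and 2 shut.
- **Tools:** the arm stayed over the board once it got there, but I took no final picture of the tools.
- **Bolt 3's lean:** I judged this from the tap force and a small shift in one picture, and did not measure the angle.

No check failed. The two camera views differed by up to 5 mm when locating the board, and the tap contacts confirmed the position along the pushing direction.

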